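# Switch on the fans at an interlocked lever bank

## Task

Switch on the fan supply at the interlocked switch bank on the desk: throw all three long levers fully over, away from your side, to their far stops, and leave the short lever as it is. The interlock frees them only in one order, which is not marked: a long lever is blocked while the steel pin beyond it stands up, so look or feel for the one that is free and never force one that is blocked. Leave everything else on the desk undisturbed.

Things in the scene. Friction and masses are not known exactly. Their poses are not given: they have to be found in the camera images.
- bank: Fixed dark steel plinth of the switch bank, 170 x 380 mm, 12 mm thick, 60 mm high cheeks at both ends. Origin under its centre on the desk; its x axis points from the robot's side to the far side (turned up to 15 degrees), y to the left along the row of levers. One long lever is free at the start; throwing it fully sinks the pin of a second, and that one the pin of the third. The order is unmarked.
- unit_k: Fixed grey lever module with lever_k, 150 x 84 x 55 mm, one of four at 90 mm pitch on the plinth (places are shuffled). Origin under its centre, 12 mm above the desk; axes as the bank. The lever pivots about y, 20 mm above the origin. A 14 mm thick steel lock pin standing 25 mm up just beyond the lever blocks it; with no pin up it is free.
- unit_m: Fixed grey lever module with lever_m, 150 x 84 x 55 mm, one of four at 90 mm pitch on the plinth (places are shuffled). Origin under its centre, 12 mm above the desk; axes as the bank. The lever pivots about y, 20 mm above the origin. A 14 mm thick steel lock pin standing 25 mm up just beyond the lever blocks it; with no pin up it is free.
- unit_s: Fixed grey lever module with lever_s, 150 x 84 x 55 mm, one of four at 90 mm pitch on the plinth (places are shuffled). Origin under its centre, 12 mm above the desk; axes as the bank. The lever pivots about y, 20 mm above the origin.
- unit_t: Fixed grey lever module with lever_t, 150 x 84 x 55 mm, one of four at 90 mm pitch on the plinth (places are shuffled). Origin under its centre, 12 mm above the desk; axes as the bank. The lever pivots about y, 20 mm above the origin. A 14 mm thick steel lock pin standing 25 mm up just beyond the lever blocks it; with no pin up it is free.
- lever_m (a joint): Angle of the long lever in unit_m, rad: 0 to 0.08 at the start, leaning 0.5 to the robot's side; 0.5 upright; 1.0 at its far stop. 135 mm long from the pivot: steel stem 12 mm thick, 18 mm wide, then a black round grip 28 mm across, 55 mm long. Stays where left. Free, it moves with 2 to 3 N at the grip; blocked, it stops hard at 0.13 to 0.2 rad. The three look alike.
- lever_m_grip (a point): Middle of the black grip of long lever_m, on its centre line, 107 mm from the pivot; moves with the lever. Never push over 50 N before it is half over (10 N is ample).
- lever_k (a joint): Angle of the long lever in unit_k, rad: 0 to 0.08 at the start, leaning 0.5 to the robot's side; 0.5 upright; 1.0 at its far stop. 135 mm long from the pivot: steel stem 12 mm thick, 18 mm wide, then a black round grip 28 mm across, 55 mm long. Stays where left. Free, it moves with 2 to 3 N at the grip; blocked, it stops hard at 0.13 to 0.2 rad. The three look alike.
- lever_k_grip (a point): Middle of the black grip of long lever_k, on its centre line, 107 mm from the pivot; moves with the lever. Never push over 50 N before it is half over (10 N is ample).
- lever_t (a joint): Angle of the long lever in unit_t, rad: 0 to 0.08 at the start, leaning 0.5 to the robot's side; 0.5 upright; 1.0 at its far stop. 135 mm long from the pivot: steel stem 12 mm thick, 18 mm wide, then a black round grip 28 mm across, 55 mm long. Stays where left. Free, it moves with 2 to 3 N at the grip; blocked, it stops hard at 0.13 to 0.2 rad. The three look alike.
- lever_t_grip (a point): Middle of the black grip of long lever_t, on its centre line, 107 mm from the pivot; moves with the lever. Never push over 50 N before it is half over (10 N is ample).
- lever_s (a joint): Angle of the short lever, 85 mm long from its pivot (grip 28 mm across, 35 mm long), in unit_s; same meaning as for the long ones. It is free and must be left leaning towards the robot's side, as found (below 0.15).
- lever_s_grip (a point): Middle of the grip of the short lever, 67 mm from its pivot.
- mug: Frosted glass mug, 80 mm across, 95 mm high, handle on one side; origin under its centre. Stands off the bank's left end.
- coaster: Round cork-bottomed coaster, 96 mm across, 8 mm thick, on the robot's side of the bank; origin under its centre.
- spoon_rest: Stainless steel spoon rest, a dish 92 mm across and 10 mm high with a flat tail out to 118 mm from its centre, on the robot's side of the bank; origin under the dish.
- pencil_case: Teal plastic pencil case, 200 x 70 x 42 mm, lying behind (on the far side of) the bank; origin under its centre.
- stapler: Black stapler, 140 x 36 x 54 mm, off the bank's right end; origin under its centre.

How it is judged (in metres and radians):
At the end, for the whole second after the job is handed in: All three long levers fully over at their far stops (joint above 0.92 rad of 1.0), the short lever still leaning to the robot's side (below 0.15 rad), all levers at rest, and every other thing on the desk within 30 mm of where it stood (value of joint each of lever_m, lever_k, lever_t above 0.92 rad and value of joint lever_s below 0.15 rad and velocity of joint lever_k between -0.05 and 0.05 rad/s and velocity of joint lever_m between -0.05 and 0.05 rad/s and velocity of joint lever_s between -0.05 and 0.05 rad/s and velocity of joint lever_t between -0.05 and 0.05 rad/s and distance of each of mug, coaster, spoon_rest, pencil_case, stapler from where it was at the start of the episode below 0.03 m); the robot touches nothing.
It fails at once if a lever is forced: pushed with more than 50 N while it is not yet half over ((contact force between the fingers and unit_k above 50 N and value of joint lever_k below 0.5 rad) or (contact force between the fingers and unit_m above 50 N and value of joint lever_m below 0.5 rad) or (contact force between the fingers and unit_s above 50 N and value of joint lever_s below 0.5 rad) or (contact force between the fingers and unit_t above 50 N and value of joint lever_t below 0.5 rad)).
It fails at once if the short lever is thrown (value of joint lever_s above 0.3 rad).
It fails at once if a bystander is knocked over or pushed away (more than 30 mm, or the mug tipped) (distance of any of mug, coaster, spoon_rest, pencil_case, stapler from where it was at the start of the episode above 0.03 m or angle between mug's own z axis and vertical above 0.3 rad).
It also fails if it takes over 72 s, if anything falls off the work surface, if the arm or the gripper's body presses on something with over 40 N, if the wrist force passes 120 N, or if a joint passes its speed limit or range.

## Robot

A 6-joint arm with a two-finger parallel gripper is mounted at the origin on the work surface. World frame = base frame: x ahead of the robot, y to its left, z up, the work surface at z = 0. Lengths are in mm, angles in rad, forces in N, time in s.
With the tool pointing down it reaches from about 400 to 925 mm from the base axis. Payload 12.5 kg.
Tool frame: the origin (TCP) lies midway between the tips of the shut fingers; the grasp point (between the pads) lies 19 mm behind it; z points along the fingers, y is the line along which they close (so a half turn about z gives the same grasp; the last joint's range is limited). The gripper opens to 95 mm and grips with 3 to 60 N. Pads are 20 mm wide; open, the fingers measure 119 mm over their backs; the gripper's body (75 mm by 180 mm) begins 59 mm behind the grasp point.
Start: joints at [1.043, 0.491, 1.559, -0, 1.092, -0.106], TCP at [255.863, 570.246, 214.661] pointing down, gripper open.
Joint ranges: [-3.1, 3.1], [-0.84, 2.19], [0.05, 2.79], [-1.13, 4.28], [0.06, 2.93], [-2.69, 2.69]. Speed limits (rad/s): [2.22, 2.22, 2.79, 3.14, 3.14, 3.14].

## Interface

Orientations are given as a unit quaternion [x, y, z, w].
In Python, from rig import * gives the robot as it stands.
- The arm moves only by the shell command python3 -m inch 'ROWS' [OPENING] [FORCE]. ROWS is a JSON object of lists of equal length, an entry for each row: "xyz": the shift along the tool's x, y, z in cm, a list of three; "yaw": the turn about the tool's z in degrees. A call has 1 to 10 rows; each row shifts and turns the commanded pose from where the row before left it, along the tool's axes as they then stand; what a row does not reach is not made up. A row lasts 1/10 s, in which the tool goes at most 50 mm and 8.59 degrees, less where a joint would pass 70% of its speed; a pose out of reach is approached as far as the arm can. A call is refused whole if a number of a shift passes 5 or a number of a turn 8.59, either way. A call with a gripper value outside its range is refused whole. OPENING is the opening, from 0 (shut) to 1 (fully open), set as the call begins (- or left out, the last holds). The fingers move at their own pace and stop on an object; FORCE is the grip in N (left out, the last holds). Time passes only in rows, so rows that do not move let the fingers close. It gives the time, the measured TCP pose, the force, the opening and the grip force at its end, in the units of the state.
- sense(): the state, without advancing time (a new reading comes with each control period).
- snapshot(name): name is "side" or "top" or "wrist"; returns (picture, depth): 420x560x3 uint8, red, green, blue; 420x560 float32, mm along the optical axis (not along the pixel's ray), 0 where there is no reading.
- camera_params(name): a dict with "mtx" (3x3 intrinsics, pixels), "R" (3x3) and "t" (3): a world point X has camera coordinates R X + t. Camera axes: x right, y down, z forward; pixel columns grow to the right and rows downward; lengths in mm; the calibration is good to about 2 mm. A picture is of the moment at which its call begins: read the wrist's pose just before it. camera_params takes no time and is no camera call; for the wrist camera it gives the pose at the moment of the call.
- finish_job(): hands the job in; it is judged then, once.
The state is a dict: "time": time; "q": joint angles; "joint_velocities": joint speeds; "tau": joint torques, N m; "position": TCP position; "orientation": TCP orientation; "contact_force": force on the tool from outside, world axes, zero at the start; "ft_torque": the same for the moment, N m; "width": opening from 0.0 (shut) to 1.0 (fully open); "grasp_force": force on a finger pad.
Only numpy, scipy, OpenCV 4.12 (cv2) and the standard library are available. Lean on these libraries where they do the work, as an engineer would, in place of code of your own. Each camera call takes 0.05 s, during which the arm holds its last target. There are 200 camera calls.

## Working session

There is one attempt and no reset: what is moved stays moved. The work goes in short steps, Python scripts to look and compute and a shell command to move; the robot and the scene stay as the last step left them, time stands still between calls to the robot, and variables do not carry over. Pictures are saved under pics/ and viewed, at most 10 in all, crops included, and the job is handed in when it is done.

```bash
mkdir -p pics
python3 - <<'E'
from rig import *
import cv2,numpy as np
s=sense();print(s['time'],s['position'],s['orientation'],s['contact_force'],s['width'])
for n in ("top","side"):
    p,d=snapshot(n);cv2.imwrite(f"pics/{n}0.png",p[:,:,::-1]);np.savez(f"pics/{n}0.npz",p=p,d=d,**camera_params(n))
    c=camera_params(n);print(n,-np.array(c['R']).T@c['t'])
E
```

```text
0.0 [255.75105    570.01782636 214.05967611] [ 2.09324413e-01  9.77846099e-01 -5.21116436e-04 -1.57743266e-04] [-0.02982955  0.50693096 -0.91383681] 0.9995498442713204
top [423.47860411  -2.16847363 899.42188398]
side [ 338.4361363  -713.08474332  999.19841414]
```

View pics/top0.png

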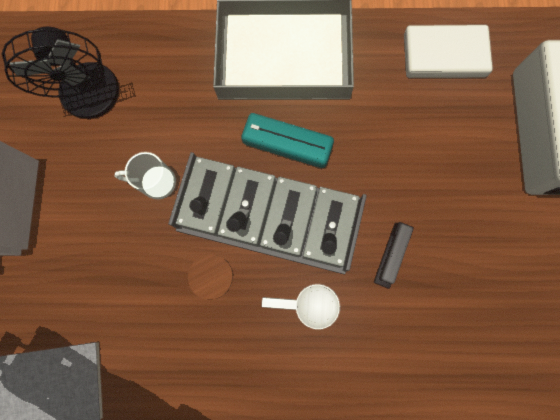

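View pics/side0.png

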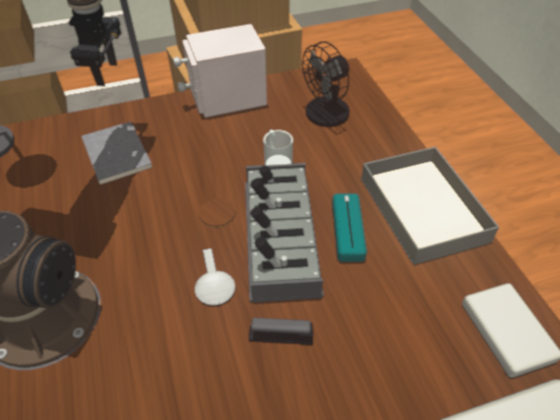

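The top view shows four levers. From left to right, grips are at about (199,205), (238,222), (284,235) and (330,243). White pins stand at (245,204) and (332,226), so units 2 and 4 look blocked, unit 3 free, and unit 1 short. I'll enlarge it to confirm.

```bash
cat > h.py <<'E'
import numpy as np,cv2
def ray(c,uv,z):
    K,R,t=[np.array(c[k],float) for k in("mtx","R","t")]
    d=R.T@np.linalg.inv(K)@np.array([*uv,1.]);o=-R.T@t
    return o+d*(z-o[2])/d[2]
def dep(c,uv,d):
    K,R,t=[np.array(c[k],float) for k in("mtx","R","t")]
    return R.T@(np.linalg.inv(K)@np.array([*uv,1.])*d[int(uv[1]),int(uv[0])]-t)
E
python3 - <<'E'
from h import *
c=np.load("pics/top0.npz");p=c['p'];d=c['d']
cv2.imwrite("pics/crop.png",cv2.resize(p[145:280,165:370,::-1],None,fx=3.9,fy=3.9,interpolation=cv2.INTER_CUBIC))
for uv in[(199,205),(238,222),(284,235),(330,243),(245,204),(332,226),(158,182)]:print(uv,dep(c,uv,d).round())
for uv in[(190,157),(364,197),(170,225),(350,269)]:print(uv,ray(c,uv,60).round())
E
```

```text
(199, 205) [584. 184. 108.]
(238, 222) [543.  99. 154.]
(284, 235) [519.  15. 156.]
(330, 243) [505. -68. 156.]
(245, 204) [590.  95.  91.]
(332, 226) [546. -79.  91.]
(158, 182) [634. 273.  94.]
(190, 157) [698. 219.  60.]
(364, 197) [ 612. -149.   60.]
(170, 225) [551. 253.  60.]
(350, 269) [ 463. -116.   60.]
```

View pics/crop.png

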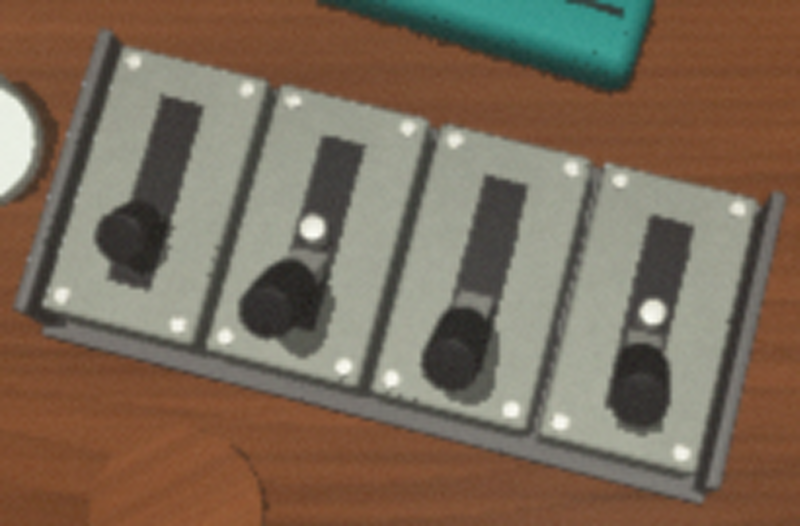

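The third lever from the left (unit at −45 mm) has no pin, so it is free. Units 2 and 4 are pinned, and unit 1 is short. The bank is turned about −13.2° with its centre at about (581, 52). I'll shut the fingers and turn the tool to match the bank.

```bash
python3 -m inch '{"xyz":[[0,0,0],[0,0,0],[0,0,0],[0,0,0],[0,0,0]],"yaw":[-5.5,-5.5,0,0,0]}' 0
cat > w.py <<'E'
from rig import *
import numpy as np,sys
from scipy.spatial.transform import Rotation as R
s=sense();p=np.array(s['position']);r=R.from_quat(s['orientation']).as_matrix()
X=np.array([.974,-.2276]);Y=np.array([.2276,.974]);C=np.array([581,51.8])
v=p[:2]-C;print('t',round(s['time'],2),'bank',(v@X).round(1),(v@Y).round(1),'z',p[2].round(1),'F',np.dot(X,s['contact_force'][:2]).round(1),np.round(s['contact_force'],1),'toolx.bankx',np.round(r[:2,0]@X,3),np.round(r[:2,0]@Y,3))
if len(sys.argv)>1:
    bx,by,z=map(float,sys.argv[1:]);g=np.append(C+bx*X+by*Y,z);print('need tool cm',(r.T@(g-p)/10).round(2))
E
python3 w.py -110 -45 214
```

```text
time: 0.6
position: [255.8, 570.2, 214.5]
orientation: [0.116, 0.993, -0.0, -0.0]
contact_force: [0.1, -0.1, -0.2]
width: 0.636
grasp_force: 0.0
t 0.6 bank -434.7 430.9 z 214.5 F 0.2 [ 0.1 -0.1 -0.2] toolx.bankx -1.0 0.002
need tool cm [-32.57 -47.5    0.06]
```

```bash
python3 -m inch '{"xyz":[[-2,-3,0],[-2,-3,0],[-2,-3,0],[-2,-3,0],[-2,-3,0],[-2,-3,0],[-2,-3,0],[-2,-3,0],[-2,-3,0],[-2,-3,0]],"yaw":[0,0,0,0,0,0,0,0,0,0]}' 0 >/dev/null
python3 -m inch '{"xyz":[[-2,-3,0],[-2,-3,0],[-2,-3,0],[-2,-3,0],[-2,-3,0],[-2,-2,0],[0,0,0],[0,0,0]],"yaw":[0,0,0,0,0,0,0,0]}'
python3 w.py -110 -45 115
```

```text
time: 2.4
position: [460.3, 39.4, 214.5]
orientation: [0.116, 0.993, 0.0, -0.0]
contact_force: [0.1, 0.6, -1.0]
width: 0.008
grasp_force: 0.0
t 2.4 bank -114.8 -39.5 z 214.5 F -0.0 [ 0.1  0.6 -1. ] toolx.bankx -1.0 0.003
need tool cm [-0.48 -0.55  9.95]
```

```bash
python3 -m inch '{"xyz":[[0,-0.5,2],[0,0,2.5],[0,0,2.5],[0,0,2],[0,0,1],[-0.5,0,0],[-0.5,0,0],[0,0,0]],"yaw":[0,0,0,0,0,0,0,0]}' >/dev/null; python3 w.py
python3 -m inch '{"xyz":[[-0.5,0,0],[-0.5,0,0],[-0.5,0,0],[-0.3,0,0],[-0.3,0,0],[0,0,0]],"yaw":[0,0,0,0,0,0]}' >/dev/null; python3 w.py
```

```text
t 3.2 bank -103.5 -43.9 z 115.5 F -0.7 [-0.9 -0.4  0.2] toolx.bankx -1.0 0.0
t 3.8 bank -83.4 -44.3 z 114.6 F -0.3 [-0.3  0.2  0.2] toolx.bankx -1.0 0.0
```

Not clearly in contact yet, so I'll go on in small steps.

```bash
python3 -m inch '{"xyz":[[-0.3,0,0],[-0.3,0,0],[-0.3,0,0],[0,0,0]],"yaw":[0,0,0,0]}' >/dev/null; python3 w.py
python3 -m inch '{"xyz":[[-0.3,0,0],[-0.3,0,0],[-0.3,0,0],[0,0,0]],"yaw":[0,0,0,0]}' >/dev/null; python3 w.py
python3 -m inch '{"xyz":[[-0.3,0,0],[-0.3,0,0],[-0.3,0,0],[0,0,0]],"yaw":[0,0,0,0]}' >/dev/null; python3 w.py
```

```text
t 4.2 bank -74.3 -44.2 z 114.6 F -1.1 [-1.3 -0.8  0.7] toolx.bankx -1.0 0.0
t 4.6 bank -65.1 -44.2 z 114.6 F -1.8 [-1.6  1.2  0.9] toolx.bankx -1.0 0.0
t 5.0 bank -56.1 -44.2 z 114.6 F -1.3 [-1.1  0.7  0.6] toolx.bankx -1.0 0.0
```

It moves freely at about 2 N and is now past any blocking angle. I'll push it on to the far stop.

```bash
python3 -m inch '{"xyz":[[-0.8,0,0],[-0.8,0,0],[-0.8,0,0],[-0.8,0,0],[-0.8,0,0],[-0.8,0,0],[-0.6,0,0],[-0.4,0,0],[0,0,0]],"yaw":[0,0,0,0,0,0,0,0,0]}' >/dev/null; python3 w.py
python3 -m inch '{"xyz":[[-0.4,0,0],[-0.4,0,0],[-0.3,0,0],[0,0,0]],"yaw":[0,0,0,0]}' >/dev/null; python3 w.py
python3 -m inch '{"xyz":[[-0.3,0,0],[-0.3,0,0],[0,0,0]],"yaw":[0,0,0]}' >/dev/null; python3 w.py
```

```text
t 5.9 bank 1.8 -44.3 z 114.4 F -1.1 [-1.3 -0.5  1. ] toolx.bankx -1.0 0.0
t 6.3 bank 12.8 -44.2 z 114.6 F -1.2 [-1.2  0.4 -0.2] toolx.bankx -1.0 0.0
t 6.6 bank 18.8 -44.2 z 114.7 F -1.8 [-1.7  0.6 -0.2] toolx.bankx -1.0 0.0
```

```bash
python3 -m inch '{"xyz":[[-0.3,0,0],[0,0,0]],"yaw":[0,0]}' >/dev/null; python3 w.py
python3 -m inch '{"xyz":[[-0.2,0,0],[0,0,0]],"yaw":[0,0]}' >/dev/null; python3 w.py
python3 -m inch '{"xyz":[[-0.2,0,0],[0,0,0]],"yaw":[0,0]}' >/dev/null; python3 w.py
```

```text
t 6.8 bank 20.8 -44.3 z 114.5 F -5.0 [-5.   0.9  1. ] toolx.bankx -1.0 0.0
t 7.0 bank 21.4 -44.3 z 114.2 F -10.8 [-10.7   1.9   4.2] toolx.bankx -1.0 0.0
t 7.2 bank 21.8 -44.3 z 114.0 F -18.8 [-18.4   3.7   7.1] toolx.bankx -1.0 0.0
```

It hit the stop at x ≈ 21 mm, close to the predicted 20. I'll back off and look at the pins.

```bash
python3 -m inch '{"xyz":[[1,0,0],[3,0,0],[4,0,0],[4,0,-3],[4,0,-4],[4,0,-4],[4,0,0],[4,0,0],[4,0,0],[0,0,0]],"yaw":[0,0,0,0,0,0,0,0,0,0]}' >/dev/null; python3 w.py
python3 - <<'E'
from rig import *
from h import *
p,d=snapshot("top");c=camera_params("top")
cv2.imwrite("pics/crop1.png",cv2.resize(p[145:280,165:370,::-1],None,fx=3.9,fy=3.9,interpolation=cv2.INTER_CUBIC))
E
```

```text
t 8.2 bank -289.1 -44.5 z 215.5 F -0.4 [-0.7 -1.3  0.6] toolx.bankx -1.0 -0.001
```

View pics/crop1.png

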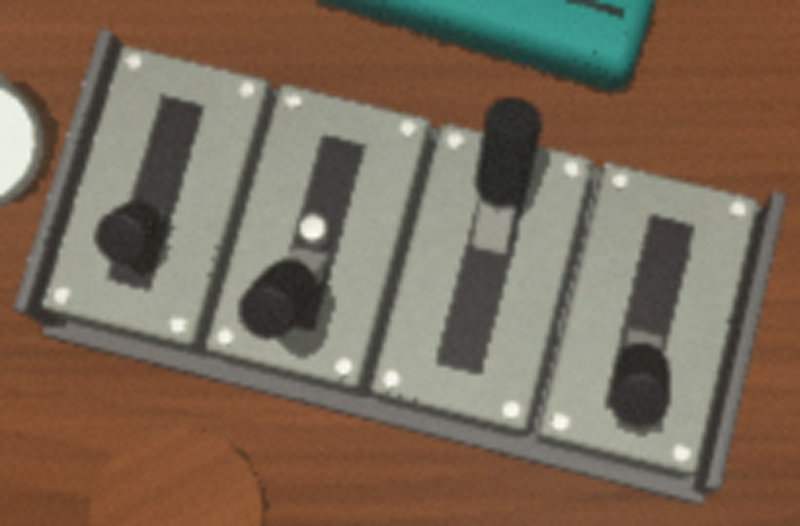

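Lever 3 is fully over, with its grip at (510,150) in the crop. The pin of unit 4 (right-most, formerly at (652,312)) has sunk, and unit 2's pin at (312,227) is still up. Unit 4 is next.

```bash
python3 -m inch '{"xyz":[[-2,-2,0],[-3,-3,0],[-3,-3,0],[-4,-1,0],[-4,0,0],[-2,0,3],[0,0,4],[0,0,3],[0,0,0]],"yaw":[0,0,0,0,0,0,0,0,0]}' >/dev/null; python3 w.py
python3 -m inch '{"xyz":[[-0.6,0,0],[-0.5,0,0],[-0.4,0,0],[-0.4,0,0],[-0.3,0,0],[0,0,0]],"yaw":[0,0,0,0,0,0]}' >/dev/null; python3 w.py
```

```text
t 9.15 bank -105.8 -134.6 z 112.4 F -0.0 [0.1 0.8 1. ] toolx.bankx -1.0 0.001
t 9.75 bank -83.0 -134.2 z 115.7 F 0.6 [ 0.5 -0.7 -0.5] toolx.bankx -1.0 0.0
```

```bash
python3 -m inch '{"xyz":[[-0.3,0,0],[-0.3,0,0],[0,0,0]],"yaw":[0,0,0]}' >/dev/null; python3 w.py
python3 -m inch '{"xyz":[[-0.3,0,0],[-0.3,0,0],[0,0,0]],"yaw":[0,0,0]}' >/dev/null; python3 w.py
```

```text
t 10.05 bank -77.4 -134.3 z 115.3 F -0.9 [-0.9  0.1  0.7] toolx.bankx -1.0 0.0
t 10.35 bank -71.1 -134.3 z 115.3 F -1.6 [-1.8 -0.4  0.4] toolx.bankx -1.0 0.0
```

```bash
python3 -m inch '{"xyz":[[-0.3,0,0],[-0.3,0,0],[0,0,0]],"yaw":[0,0,0]}' >/dev/null; python3 w.py
python3 -m inch '{"xyz":[[-0.3,0,0],[-0.3,0,0],[-0.3,0,0],[0,0,0]],"yaw":[0,0,0,0]}' >/dev/null; python3 w.py
```

```text
t 10.65 bank -64.9 -134.3 z 115.3 F -0.3 [-0.1  0.5  1.1] toolx.bankx -1.0 0.0
t 11.05 bank -55.8 -134.3 z 115.3 F -1.0 [-1.1 -0.1  0.6] toolx.bankx -1.0 0.0
```

Free. On to the stop.

```bash
python3 -m inch '{"xyz":[[-0.8,0,0],[-0.8,0,0],[-0.8,0,0],[-0.8,0,0],[-0.8,0,0],[-0.8,0,0],[-0.8,0,0],[-0.7,0,0],[-0.6,0,0],[0,0,0]],"yaw":[0,0,0,0,0,0,0,0,0,0]}' >/dev/null; python3 w.py
python3 -m inch '{"xyz":[[-0.3,0,0],[-0.2,0,0],[-0.2,0,0],[0,0,0]],"yaw":[0,0,0,0]}' >/dev/null; python3 w.py
python3 -m inch '{"xyz":[[-0.2,0,0],[-0.1,0,0],[0,0,0]],"yaw":[0,0,0]}' >/dev/null; python3 w.py
```

```text
t 12.05 bank 13.5 -134.3 z 115.2 F -1.7 [-1.5  0.7 -0.3] toolx.bankx -1.0 0.0
t 12.45 bank 19.5 -134.3 z 115.3 F -1.6 [-1.6 -0.1  0.1] toolx.bankx -1.0 0.0
t 12.75 bank 20.5 -134.3 z 115.0 F -11.6 [-11.5   1.8   3.6] toolx.bankx -1.0 0.0
```

```bash
python3 -m inch '{"xyz":[[-0.2,0,0],[0,0,0]],"yaw":[0,0]}' >/dev/null; python3 w.py
python3 -m inch '{"xyz":[[1,0,0],[3,0,0],[4,0,0],[4,0,-3],[4,0,-4],[4,0,-4],[4,0,0],[4,0,0],[4,0,0],[0,0,0]],"yaw":[0,0,0,0,0,0,0,0,0,0]}' >/dev/null; python3 w.py
python3 - <<'E'
from rig import *
from h import *
p,d=snapshot("top");c=camera_params("top")
cv2.imwrite("pics/crop2.png",cv2.resize(p[145:280,165:370,::-1],None,fx=3.9,fy=3.9,interpolation=cv2.INTER_CUBIC))
E
```

```text
t 12.95 bank 21.0 -134.2 z 114.7 F -18.0 [-17.8   3.1   5.9] toolx.bankx -1.0 -0.0
t 13.95 bank -289.9 -134.0 z 216.1 F 0.8 [ 0.8 -0.2  0. ] toolx.bankx -1.0 0.0
```

View pics/crop2.png

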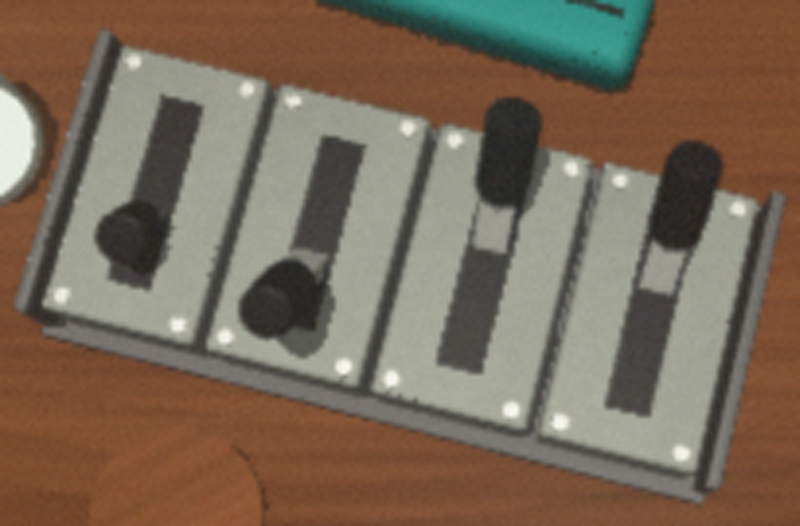

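Levers 3 and 4 are over, with grips at (510,150) and (688,195). Unit 2's pin at (312,227) has gone. Last is unit 2 at bank y = +45.

```bash
python3 -m inch '{"xyz":[[-2,2,0],[-3,4,0],[-3,4,0],[-4,4,0],[-4,3,0],[-2,0.9,2],[0,0,4],[0,0,3],[0,0,1],[0,0,0]],"yaw":[0,0,0,0,0,0,0,0,0,0]}' >/dev/null; python3 w.py
python3 -m inch '{"xyz":[[-0.6,0,0],[-0.5,0,0],[-0.4,0,0],[-0.4,0,0],[-0.3,0,0],[0,0,0]],"yaw":[0,0,0,0,0,0]}' >/dev/null; python3 w.py
```

```text
t 15.0 bank -110.4 40.2 z 115.1 F -0.2 [-0.1  0.3  0.6] toolx.bankx -1.0 0.0
t 15.6 bank -88.3 40.1 z 116.2 F 1.3 [ 1.1 -1.3 -0.5] toolx.bankx -1.0 0.0
```

```bash
python3 -m inch '{"xyz":[[-0.3,0,0],[-0.3,0,0],[-0.3,0,0],[0,0,0]],"yaw":[0,0,0,0]}' >/dev/null; python3 w.py
python3 -m inch '{"xyz":[[-0.3,0,0],[-0.3,0,0],[0,0,0]],"yaw":[0,0,0]}' >/dev/null; python3 w.py
```

```text
t 16.0 bank -79.5 40.1 z 116.0 F 0.2 [0.2 0.1 0.9] toolx.bankx -1.0 0.0
t 16.3 bank -73.5 40.1 z 116.1 F -2.1 [-2.2  0.1  1.4] toolx.bankx -1.0 0.0
```

```bash
python3 -m inch '{"xyz":[[-0.3,0,0],[-0.3,0,0],[0,0,0]],"yaw":[0,0,0]}' >/dev/null; python3 w.py
python3 -m inch '{"xyz":[[-0.3,0,0],[-0.3,0,0],[-0.3,0,0],[0,0,0]],"yaw":[0,0,0,0]}' >/dev/null; python3 w.py
```

```text
t 16.6 bank -67.2 40.2 z 116.1 F -0.9 [-0.8  0.4  1.4] toolx.bankx -1.0 0.0
t 17.0 bank -58.2 40.1 z 116.0 F -0.3 [-0.1  0.6 -0.1] toolx.bankx -1.0 0.0
```

```bash
python3 -m inch '{"xyz":[[-0.8,0,0],[-0.8,0,0],[-0.8,0,0],[-0.8,0,0],[-0.8,0,0],[-0.8,0,0],[-0.8,0,0],[-0.8,0,0],[-0.7,0,0],[0,0,0]],"yaw":[0,0,0,0,0,0,0,0,0,0]}' >/dev/null; python3 w.py
python3 -m inch '{"xyz":[[-0.3,0,0],[-0.2,0,0],[-0.2,0,0],[0,0,0]],"yaw":[0,0,0,0]}' >/dev/null; python3 w.py
python3 -m inch '{"xyz":[[-0.2,0,0],[-0.1,0,0],[0,0,0]],"yaw":[0,0,0]}' >/dev/null; python3 w.py
```

```text
t 18.0 bank 13.3 40.1 z 115.9 F -0.7 [-0.8 -0.1  0. ] toolx.bankx -1.0 0.001
t 18.4 bank 19.5 40.2 z 116.1 F -0.8 [-0.9 -0.   0.3] toolx.bankx -1.0 0.0
t 18.7 bank 22.3 40.1 z 116.1 F -2.6 [-2.6  0.3 -1.1] toolx.bankx -1.0 0.0
```

```bash
python3 -m inch '{"xyz":[[-0.2,0,0],[-0.2,0,0],[0,0,0]],"yaw":[0,0,0]}' >/dev/null; python3 w.py
python3 -m inch '{"xyz":[[-0.2,0,0],[0,0,0]],"yaw":[0,0]}' >/dev/null; python3 w.py
```

```text
t 19.0 bank 23.7 40.1 z 115.6 F -15.2 [-14.7   4.    3.9] toolx.bankx -1.0 0.0
t 19.2 bank 24.1 40.1 z 115.4 F -20.9 [-20.2   5.5   7.8] toolx.bankx -1.0 -0.0
```

```bash
python3 -m inch '{"xyz":[[1,0,0],[3,0,0],[4,0,0],[4,0,-3],[4,0,-4],[4,0,-4],[4,0,0],[4,0,0],[4,0,0],[0,0,0]],"yaw":[0,0,0,0,0,0,0,0,0,0]}' >/dev/null; python3 w.py
python3 - <<'E'
from rig import *
from h import *
p,d=snapshot("top")
cv2.imwrite("pics/top3.png",p[100:340,80:440,::-1].repeat(2,0).repeat(2,1))
E
```

```text
t 20.2 bank -285.9 39.7 z 217.2 F 0.1 [0.2 0.2 0.6] toolx.bankx -1.0 -0.001
```

View pics/top3.png

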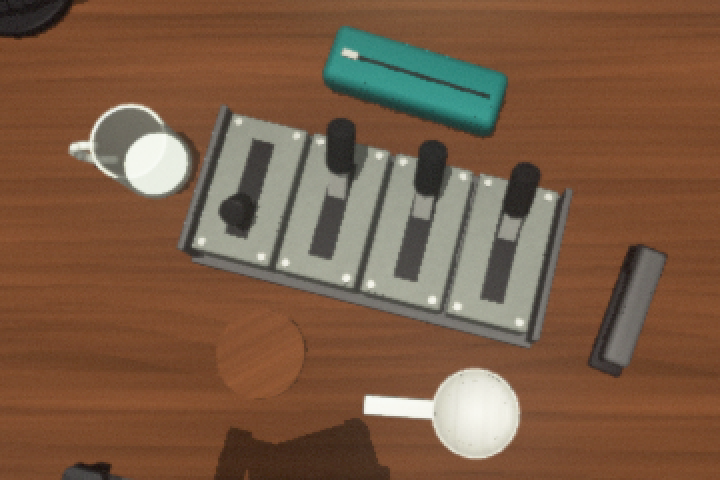

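All three long levers are over, with grips at (341,147), (431,169) and (522,190). The short lever at (236,211) and everything else on the desk are where they were.

```bash
python3 -c "
from rig import *
print(finish_job())"
```

```text
the job is handed in; nothing more can be done
None
```

The job is handed in: all three long levers were thrown to their far stops in the order third, fourth, second from the left, with no push above about 21 N, and the last picture shows the short lever and everything else on the desk where they were (no verdict was returned).

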